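# Block the empty corner of a packed box

## Task

Three tins are packed in the small open wooden box and one corner is left empty. Take the wooden block that fills that corner snugly and set it in, upright and right down on the bottom, so that the tins cannot shift. Leave the tins lying flat in the box, and leave the other two blocks, the one too small and the one too big, where they stand.

Things in the scene. Friction and masses are not known exactly. Their poses are not given: they have to be found in the camera images.
- packing_box: open plywood box, fixed, 114 x 114 x 36 mm outside, walls and floor 6 mm, inside 102 x 102 x 30 mm deep, no dividers. Origin: centre of its underside; x, y along its sides. Its four quarters (centres 25.5 mm from the middle along box x and y, either sign) hold three tins and one empty space, about 53 mm square; any quarter may be the empty one.
- felt_pad: thin green felt square, 36 x 36 x 2 mm, fixed to the box floor in the middle of the empty quarter, sides parallel to the box's. Origin at the centre of its underside, 6 mm above the bench; the block stands on it, so its underside ends 8 mm above the bench. The pad's centre is 25.5 mm from the two box walls beside it.
- tin_a: round pale metal tin of parts with a glass-topped lid (shut, does not come off), 47 mm across, 22 mm high, lying flat and loose in one of the box's quarters. Origin at the centre of its underside.
- tin_b: round pale metal tin of parts with a glass-topped lid (shut, does not come off), 47 mm across, 22 mm high, lying flat and loose in one of the box's quarters. Origin at the centre of its underside.
- tin_c: round pale metal tin of parts with a glass-topped lid (shut, does not come off), 47 mm across, 22 mm high, lying flat and loose in one of the box's quarters. Origin at the centre of its underside.
- block_medium: loose pale wooden block, body 44 mm square and 28 mm high, tapering over the lowest 9 mm to a 34 mm foot; darker square grip post, 22 x 22 mm, in the middle of its top, from 28 to 70 mm up. Origin: centre of the underside; x, y along its sides. Stands front right; the blocks swap places. Middle in size: fits the gap at any quarter turn, about 4 mm spare a side; about 75 g; grip with 30 N.
- block_small: loose pale wooden block, body 26 mm square and 28 mm high; darker square grip post, 22 x 22 mm, in the middle of its top, from 28 to 70 mm up. Origin: centre of the underside; x, y along its sides. Stands front right; the blocks swap places. Too small for the gap; leave it.
- block_large: loose pale wooden block, body 64 mm square and 28 mm high; darker square grip post, 22 x 22 mm, in the middle of its top, from 28 to 70 mm up. Origin: centre of the underside; x, y along its sides. Stands front right; the blocks swap places. Too big for the gap; leave it.
Mind the look-alikes: they are no part of the job. Leave any blue or turquoise look-alike of the tin_b alone.

How it is judged:
By the outcome, as a careful person would: the job done as asked, in the order asked, and still so for the second after the job is handed in, with the robot touching nothing.
It also fails if it takes over 32 s, if anything falls off the work surface, if the arm or the gripper's body presses on something with over 40 N, if the wrist force passes 120 N, or if a joint passes its speed limit or range.

## Robot

A 6-joint arm with a two-finger parallel gripper is mounted at the origin on a cart in front of the work surface, level with it; the furniture and walls round the work are solid. World frame = base frame: x ahead of the robot, y to its left, z up, the work surface at z = 0. Lengths are in m, angles in rad, forces in N, time in s.
With the tool pointing down it reaches from about 0.3 to 0.875 m from the base axis. Payload 6.4 kg.
Tool frame: the origin (TCP) lies at the very end of the fingers, on their centre line; the grasp point (between the pads) lies 19 mm behind it; z points along the fingers, y is the line along which they close (so a half turn about z gives the same grasp; the last joint's range is limited). The gripper opens to 85 mm and grips with 20 to 120 N. Pads are 22 mm wide; open, the fingers measure 114 mm over their backs; the gripper's body (76 mm by 85 mm) begins 54 mm behind the grasp point. The pads swing forward as they close: fully open they stand 13 mm farther back than shut.
Start: joints at [0.943, 0.181, 1.607, -0, 1.354, -0.206], TCP at [0.235, 0.525, 0.231] pointing down, gripper open.
Joint ranges: [-2.99, 2.99], [-0.89, 2.07], [0.3, 2.58], [-1.14, 4.28], [0, 2.63], [-3.12, 3.12]. Speed limits (rad/s): [2.57, 2.57, 3.01, 3.14, 3.14, 3.14].

## Interface

Orientations are given as a unit quaternion [w, x, y, z].
In Python, from bench import telemetry, camera, ctrl, spotter gives the robot as it stands.
- The arm moves only by the tool send_rows, never from a script. Its argument "series" is a list of rows, each a list of 3 entries, a list of its own where there are three numbers: the turn, a rotation vector about the world's x, y, z in degrees, then the shift along the world's x, y, z in mm, then the closure, from -1 (fully open) to 1 (shut), so that 0 is half open. In form: [[[rx, ry, rz], [dx, dy, dz], gripper], ...]. A call has 1 to 10 rows; each row is the pose to reach, as a shift and turn from the pose commanded when the call began; what a row does not reach only later rows make up. A row lasts 1/8 s, in which the tool goes at most 62.5 mm and 10.7 degrees, less where a joint would pass 70% of its speed; a pose out of reach is approached as far as the arm can. A call with a gripper value outside its range is refused whole. The fingers move at their own pace and stop on an object; the grip force is fixed at half the most. Time passes only in rows, so rows that repeat a pose let the fingers close. It gives the time, the measured TCP pose, the force, the opening and the grip force at its end, in the units of the state.
- telemetry.get_obs(): the state, without advancing time (a new reading comes with each control period).
- camera(name): name is "scene" or "side" or "wrist"; returns a dict with "pixels" (480x640x3 uint8, red, green, blue), "camera_matrix" (3x3 intrinsics, pixels), "dist_coeffs" ([k1, k2, p1, p2, k3] as OpenCV has them; the pictures are not rectified), "xyz" and "orientation" of the camera in the world. Camera axes: x right, y up, looking along -z (the intrinsics and any distortion apply to the point x, -y, -z); pixel columns grow to the right and rows downward; lengths in m; the calibration is good to about 2 mm. A picture is of the moment at which its call begins. There is no depth.
- ctrl.hand_in(): hands the job in; it is judged then, once.
Trained networks look in the newest picture that a camera, given by its name, has taken for a name from the list of things; names that differ only in an ending like _2 or _b are one class to them, and where a whole thing is asked for, a point or a joint stands for the part that bears it (a point fixed in the world has none). Each returns a list of dicts, best first, with "conf" (0 to 1); they miss things now and then, are a little off and sometimes report something else, mostly with a low value. They report only what shows in the picture. A call takes as long as a camera call. They do not tell look-alikes from the thing itself.
- spotter.boxes_of(thing, camera): "xyz" ([x, y, z] in m, in world coordinates, good to about 4 mm: the middle of the surface that is visible of it).
- spotter.landmark_of(thing, camera): "xyz" ([x, y, z] in m, in world coordinates, good to about 4 mm: a listed point, or the origin of a listed thing).
The state is a dict: "time_s": time; "q": joint angles; "dq": joint speeds; "joint_efforts": joint torques, N m; "eef_pos": TCP position; "eef_rot": TCP orientation; "wrist_force": force on the tool from outside, world axes, zero at the start; "torque": the same for the moment, N m; "opening": opening from 0.0 (shut) to 1.0 (fully open); "grasp_force": force on a finger pad.
Only numpy, scipy, OpenCV 4.12 (cv2) and the standard library are available. Lean on these libraries where they do the work, as an engineer would, in place of code of your own. Each camera call takes 0.05 s, during which the arm holds its last target. There are 200 camera calls.

## Working session

There is one attempt and no reset: what is moved stays moved. The work goes in short steps, Python scripts to look and compute and a tool call to move; the robot and the scene stay as the last step left them, time stands still between calls to the robot, and variables do not carry over. Pictures are saved under pics/ and viewed, at most 10 in all, crops included, and the job is handed in when it is done.

Besides the shell and the picture viewer there is one more tool, called after "Call:" as name([rows], argument=value, ...), one row to a line, values as JSON. send_rows: Moves the arm, as the interface text tells. Its arguments: {"type":"object","properties":{"series":{"type":"array","items":{"type":"array"}}},"required":["series"]}

```bash
mkdir -p pics; cat > h.py <<'E'
import numpy as np, cv2
from scipy.spatial.transform import Rotation as R
from bench import telemetry, camera, ctrl, spotter
def shot(c,fn=None):
    d=camera(c)
    if fn: cv2.imwrite('pics/'+fn,d['pixels'][:,:,::-1])
    return d
def pose(d):
    o=np.array(d['orientation'],float)
    Rm=o if o.shape==(3,3) else R.from_quat(o[[1,2,3,0]]).as_matrix()
    return Rm,np.array(d['xyz'])
def pix2w(d,uv,z):
    Rm,p=pose(d)
    n=cv2.undistortPoints(np.array(uv,float).reshape(-1,1,2),np.array(d['camera_matrix']),np.array(d['dist_coeffs'])).reshape(-1,2)
    r=np.c_[n[:,0],-n[:,1],-np.ones(len(n))]@Rm.T
    return p+r*((z-p[2])/r[:,2])[:,None]
def w2pix(d,P):
    Rm,p=pose(d); q=(np.array(P,float).reshape(-1,3)-p)@Rm
    q=q*[1,-1,-1]
    return cv2.projectPoints(q,np.zeros(3),np.zeros(3),np.array(d['camera_matrix']),np.array(d['dist_coeffs']))[0].reshape(-1,2)
E
python3 - <<'E'
from h import *
for c in ('scene','side','wrist'):
    d=shot(c,c+'0.png'); print(c,np.round(d['xyz'],3))
    for t in ('packing_box','felt_pad','tin_a','block_medium','block_small','block_large'):
        print(t,[(np.round(r['xyz'],3).tolist(),round(r['conf'],2)) for r in spotter.landmark_of(t,c)][:4])
o=telemetry.get_obs();print(o['time_s'],o['eef_pos'],o['eef_rot'],o['opening'])
E
```

```text
scene [0.018 0.324 0.689]
packing_box [([0.466, 0.254, 0.001], 0.66)]
felt_pad [([0.495, 0.232, 0.007], 0.67)]
tin_a [([0.486, 0.134, 0.001], 0.92), ([0.439, 0.281, 0.006], 0.74), ([0.571, 0.156, 0.001], 0.69), ([0.491, 0.282, 0.006], 0.64)]
block_medium [([0.443, -0.204, -0.002], 0.59)]
block_small [([0.433, -0.08, -0.001], 0.73)]
block_large [([0.434, 0.013, -0.003], 0.78)]
side [0.28  0.716 0.551]
packing_box [([0.466, 0.258, 0.0], 0.92)]
felt_pad [([0.492, 0.233, 0.01], 0.61)]
tin_a [([0.485, 0.134, -0.001], 0.93), ([0.444, 0.228, 0.007], 0.77), ([0.487, 0.281, 0.009], 0.77), ([0.437, 0.28, 0.005], 0.58)]
block_medium [([0.445, -0.206, 0.004], 0.66)]
block_small [([0.435, -0.08, 0.0], 0.9), ([0.489, 0.28, 0.006], 0.51)]
block_large [([0.435, 0.014, -0.003], 0.73), ([0.442, 0.228, 0.005], 0.16)]
wrist [0.174 0.553 0.375]
packing_box []
felt_pad []
tin_a []
block_medium []
block_small []
block_large []
1.05 [0.23538523 0.52462319 0.23129182] [-9.73930163e-06  2.09321515e-01  9.77846871e-01 -1.46332450e-05] 1.0009327370048906
```

View pics/scene0.png

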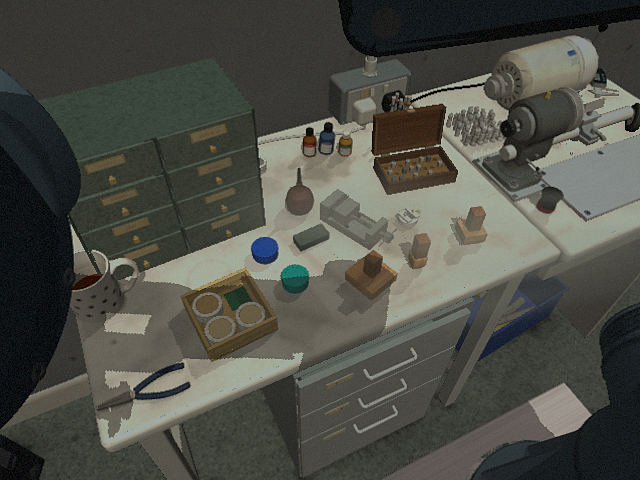

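View pics/side0.png

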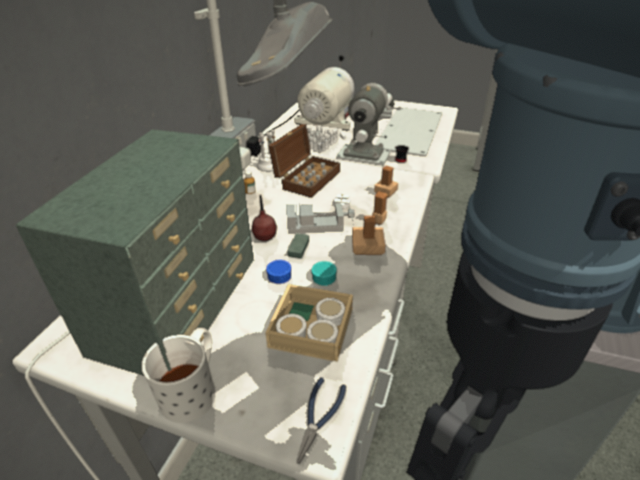

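The scene picture shows the box at (228,312) with the felt in its far-right quarter at (240,297). The large, small and medium blocks stand at (372,272), (421,250) and (471,226). The side view agrees, and the networks' heights are all close to 0. I'll move over the box first for a wrist look, then on to the medium block.

Call:
send_rows([
  [[0,0,0],[15,-60,0],-1],
  [[0,0,0],[35,-115,0],-1],
  [[0,0,0],[65,-170,0],-1],
  [[0,0,0],[105,-215,0],-1],
  [[0,0,0],[150,-255,0],-1],
  [[0,0,0],[195,-285,0],-1],
  [[0,0,0],[195,-285,0],-1],
  [[0,0,0],[195,-285,0],-1],
])

```text
time_s: 2.05
eef_pos: [0.43, 0.2397, 0.231]
eef_rot: [-0.001, 0.21, 0.978, -0.0]
wrist_force: [-0.0, -0.4, -0.3]
opening: 1.0
grasp_force: 0.0
```

```bash
python3 - <<'E'
from h import *
d=shot('wrist','wbox.png'); print(np.round(d['xyz'],3))
for t in ('packing_box','felt_pad','tin_a'):
    print(t,[(np.round(r['xyz'],3).tolist(),round(r['conf'],2)) for r in spotter.landmark_of(t,'wrist')][:4])
o=telemetry.get_obs();print(o['time_s'],o['eef_pos'])
hsv=cv2.cvtColor(d['pixels'],cv2.COLOR_RGB2HSV)
m=cv2.inRange(hsv,(50,80,20),(85,255,200))
n,l,s,c=cv2.connectedComponentsWithStats(m)
for i in range(1,n):
    if s[i,4]>300:
        ct=cv2.findContours((l==i).astype('uint8'),0,1)[0][0].reshape(-1,2)
        w=pix2w(d,ct,0.008)[:,:2]*1000
        print(s[i],cv2.minAreaRect(w.astype('float32')))
np.save('wbox.npy',d,allow_pickle=True)
E
```

```text
[0.369 0.268 0.375]
packing_box [([0.471, 0.255, -0.002], 0.72)]
felt_pad [([0.494, 0.233, 0.004], 0.61)]
tin_a [([0.483, 0.13, -0.0], 0.89), ([0.44, 0.225, 0.008], 0.8), ([0.493, 0.285, 0.009], 0.74), ([0.437, 0.276, 0.004], 0.62)]
2.25 [0.42944689 0.24054391 0.23131666]
[ 318  238   45   43 1093] ((492.14013671875, 232.36866760253906), (32.75837326049805, 32.22005081176758), 4.681853294372559)
```

View pics/wbox.png

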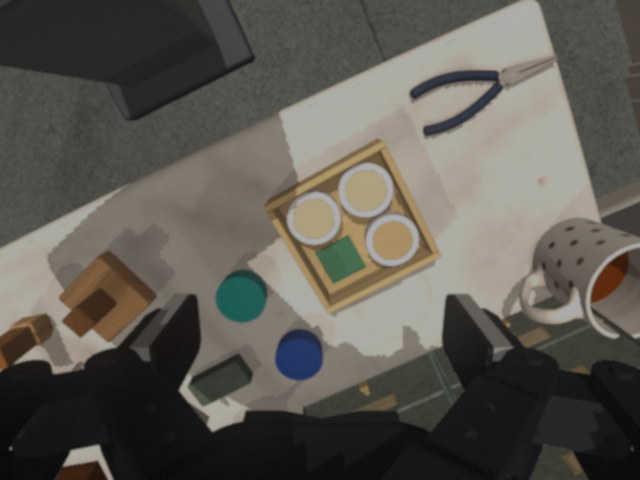

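The wrist picture shows the box rim corners at about (266,207), (381,142), (440,254) and (333,312). The felt is at (341,259) and three tins fill the other quarters. The turquoise and blue look-alikes lie outside the box.

Call:
send_rows([
  [[0,0,0],[-5,-60,0],-1],
  [[0,0,0],[-5,-120,0],-1],
  [[0,0,0],[-10,-180,0],-1],
  [[0,0,0],[-10,-240,0],-1],
  [[0,0,0],[-15,-300,0],-1],
  [[0,0,0],[-15,-360,0],-1],
  [[0,0,0],[-20,-420,0],-1],
  [[0,0,0],[-20,-445,0],-1],
  [[0,0,0],[-20,-445,0],-1],
  [[0,0,0],[-20,-445,0],-1],
])

```text
time_s: 3.5
eef_pos: [0.4104, -0.204, 0.2312]
eef_rot: [-0.0, 0.209, 0.978, 0.0]
wrist_force: [-0.6, -0.4, 0.5]
opening: 0.995
grasp_force: 0.0
```

```bash
python3 - <<'E'
from h import *
b=np.load('wbox.npy',allow_pickle=True).item()
w=pix2w(b,[(266,207),(381,142),(440,254),(333,312)],.036)[:,:2]*1000
print('rim',w.round(1).tolist(),w.mean(0),[(np.linalg.norm(w[i]-w[i-1]).round(1),np.degrees(np.arctan2(*(w[i]-w[i-1])[::-1])).round(1)) for i in range(4)])
d=shot('wrist','wblk.png'); np.save('wblk.npy',d,allow_pickle=True)
for t in ('block_medium','block_small','block_large'):
    print(t,[(np.round(r['xyz'],3).tolist(),round(r['conf'],2)) for r in spotter.landmark_of(t,'wrist')][:4])
o=telemetry.get_obs();print(o['time_s'],o['eef_pos'])
E
```

```text
rim [[414.4, 196.7], [404.2, 305.5], [514.2, 316.8], [526.5, 209.1]] [464.80694475 257.02125112] [(np.float64(112.8), np.float64(-173.7)), (np.float64(109.3), np.float64(95.3)), (np.float64(110.5), np.float64(5.9)), (np.float64(108.3), np.float64(-83.5))]
block_medium [([0.446, -0.207, -0.002], 0.77)]
block_small []
block_large []
3.7 [ 0.41063146 -0.2041712   0.23136699]
```

View pics/wblk.png

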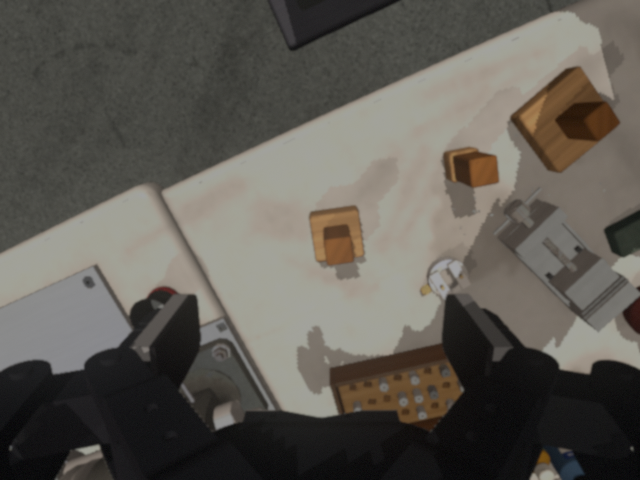

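The wrist picture shows the medium block at about (337,237) with its post top near (341,250). The small and large blocks are at (470,167) and (567,120). A crop will give its yaw.

```bash
python3 - <<'E'
import cv2
i=cv2.imread('pics/wblk.png')[190:290,290:390]
cv2.imwrite('pics/crop1.png',cv2.resize(i,(600,600),interpolation=cv2.INTER_CUBIC))
E
```

```text
(no output)
```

View pics/crop1.png

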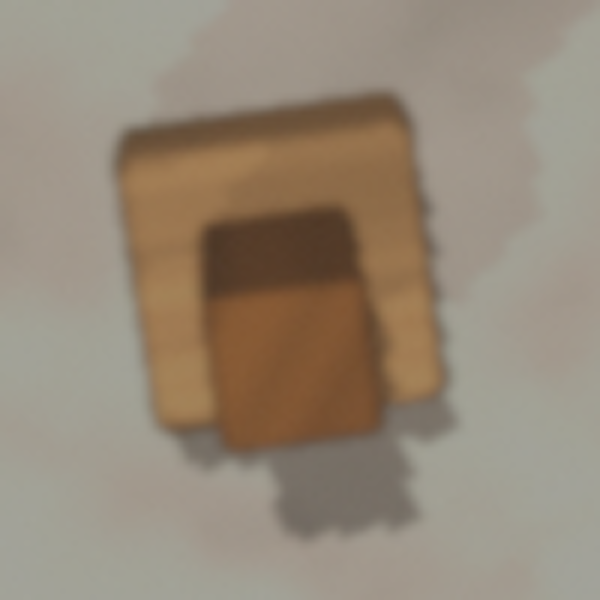

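The crop shows the body-top corners at (120,158), (407,122), (443,402) and (158,432). The post-top corners are at (205,295), (360,278), (385,435) and (228,452).

```bash
python3 - <<'E'
from h import *
d=np.load('wblk.npy',allow_pickle=True).item()
for P,z in (([(120,158),(407,122),(443,402),(158,432)],.028),([(205,295),(360,278),(385,435),(228,452)],.07)):
    w=pix2w(d,(np.array(P)+.5)/6+[290,190]-.5,z)[:,:2]*1000
    print(w.mean(0).round(1),[(np.linalg.norm(w[i]-w[i-1]).round(1),(np.degrees(np.arctan2(*(w[i]-w[i-1])[::-1]))%90).round(1)) for i in range(4)])
o=telemetry.get_obs(); y=R.from_quat(o['eef_rot'][[1,2,3,0]]).as_matrix()[:,1]
print(o['eef_pos'],np.degrees(np.arctan2(y[1],y[0])))
E
```

```text
[ 445.3 -203.5] [(np.float64(42.3), np.float64(73.2)), (np.float64(41.8), np.float64(73.2)), (np.float64(43.1), np.float64(74.4)), (np.float64(42.7), np.float64(72.2))]
[ 444.8 -203.2] [(np.float64(21.7), np.float64(74.0)), (np.float64(20.1), np.float64(72.4)), (np.float64(21.7), np.float64(75.7)), (np.float64(20.7), np.float64(72.4))]
[ 0.41063146 -0.2041712   0.23136699] 65.94619887154913
```

Block yaw is about 73.3° (mod 90), centred at (445,-203.4), and the body and post measurements agree. The tool needs a turn of +7.4° and then a descent.

Call:
send_rows([
  [[0,0,7.4],[34,1,-40],-1],
  [[0,0,7.4],[34,1,-90],-1],
  [[0,0,7.4],[34,1,-140],-1],
  [[0,0,7.4],[34,1,-175],-1],
  [[0,0,7.4],[34,1,-198],-1],
  [[0,0,7.4],[34,1,-198],-1],
  [[0,0,7.4],[34,1,-198],1],
  [[0,0,7.4],[34,1,-198],1],
  [[0,0,7.4],[34,1,-198],1],
  [[0,0,7.4],[34,1,-198],1],
])

```text
time_s: 4.95
eef_pos: [0.445, -0.2049, 0.0342]
eef_rot: [0.001, 0.146, 0.989, -0.0]
wrist_force: [0.4, 0.7, 5.8]
opening: 0.248
grasp_force: 59.0
```

Call:
send_rows([
  [[0,0,0],[0,0,0],1],
  [[0,0,0],[0,0,0],1],
  [[0,0,0],[0,0,0],1],
])

```text
time_s: 5.32
eef_pos: [0.445, -0.2049, 0.0341]
eef_rot: [0.001, 0.146, 0.989, -0.0]
wrist_force: [-0.5, 0.6, 6.6]
opening: 0.247
grasp_force: 59.2
```

Call:
send_rows([
  [[0,0,0],[0,0,20],1],
  [[0,0,0],[0,0,70],1],
  [[0,0,0],[0,0,120],1],
  [[0,0,4],[5,45,130],1],
  [[0,0,8],[10,95,130],1],
  [[0,0,12],[20,150,130],1],
  [[0,0,16],[25,205,130],1],
  [[0,0,20],[30,260,130],1],
  [[0,0,22.5],[35,315,130],1],
  [[0,0,22.5],[40,365,130],1],
])

```text
time_s: 6.58
eef_pos: [0.484, 0.1625, 0.1631]
eef_rot: [-0.0, -0.05, 0.999, -0.0]
wrist_force: [0.9, -1.0, -1.3]
opening: 0.248
grasp_force: 58.8
```

Call:
send_rows([
  [[0,0,0],[5,45,0],1],
  [[0,0,0],[7.5,73,-20],1],
  [[0,0,0],[7.5,73,-50],1],
  [[0,0,0],[7.5,73,-70],1],
  [[0,0,0],[7.5,73,-70],1],
  [[0,0,0],[7.5,73,-70],1],
])

```text
time_s: 7.32
eef_pos: [0.4924, 0.2336, 0.094]
eef_rot: [0.0, -0.05, 0.999, 0.0]
wrist_force: [1.5, -0.8, -1.0]
opening: 0.255
grasp_force: 58.9
```

```bash
python3 - <<'E'
from h import *
o=telemetry.get_obs();print(o['time_s'],o['eef_pos'],o['eef_rot'],o['opening'],o['grasp_force'])
for c in ('scene','side','wrist'):
    d=shot(c,c+'1.png'); np.save(c+'1.npy',d,allow_pickle=True)
    for t in ('packing_box','felt_pad','block_medium'):
        print(c,t,[(np.round(r['xyz'],3).tolist(),round(r['conf'],2)) for r in spotter.landmark_of(t,c)][:2])
E
```

```text
7.325 [0.49235997 0.23362407 0.09398026] [ 3.87741237e-04 -4.99191436e-02  9.98753185e-01  6.56803767e-05] 0.2547341193530918 58.938841223716736
scene packing_box [([0.464, 0.252, -0.0], 0.73)]
scene felt_pad [([0.495, 0.234, 0.006], 0.78)]
scene block_medium [([0.492, 0.231, 0.058], 0.67)]
side packing_box [([0.465, 0.256, -0.001], 0.86), ([0.444, 0.226, 0.004], 0.71)]
side felt_pad [([0.496, 0.232, 0.009], 0.55)]
side block_medium [([0.491, 0.234, 0.059], 0.56)]
wrist packing_box [([0.472, 0.256, -0.002], 0.94)]
wrist felt_pad [([0.493, 0.233, 0.005], 0.86)]
wrist block_medium [([0.492, 0.229, 0.058], 0.65)]
```

View pics/wrist1.png

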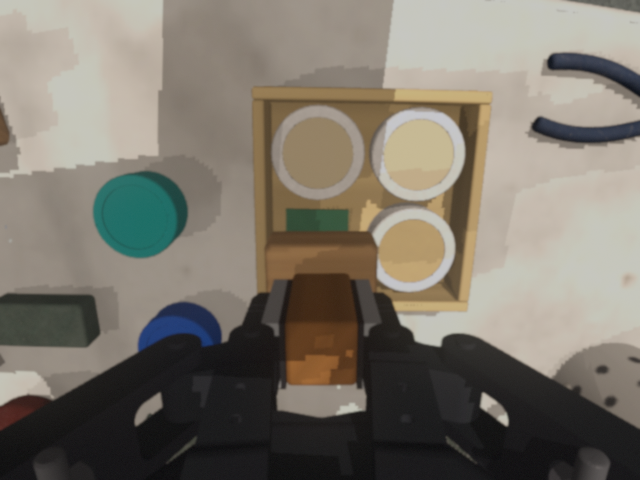

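The wrist picture shows rim corners at (253,88), (491,93) and (467,310). The felt's far edge runs from 286 to 349 at row 209, and the held block body (265–378, 233) sits over the empty quarter. I'll check the offset numerically.

```bash
python3 - <<'E'
from h import *
d=np.load('wrist1.npy',allow_pickle=True).item()
w=pix2w(d,[(253,88),(491,93),(467,310)],.036)*1000; print('rim',w[:,:2].round(1).tolist(),'centre',((w[0]+w[2])/2)[:2].round(1))
f=pix2w(d,[(286,209),(349,209)],.008)*1000; v=f[1]-f[0]; n=np.array([v[1],-v[0],0])/np.linalg.norm(v)
print('felt',f[:,:2].round(1).tolist(),np.linalg.norm(v),'centre',(f.mean(0)+18*n)[:2],np.degrees(np.arctan2(v[1],v[0])))
b=pix2w(d,[(267,233),(378,233)],.0865)*1000; print('body top edge',b[:,:2].round(1).tolist(), b.mean(0)[:2], np.linalg.norm(b[1]-b[0]))
s=cv2.cvtColor(d['pixels'],cv2.COLOR_RGB2GRAY)
for nm,c in (('UL',(318,152,46)),('UR',(419,154,46)),('LR',(412,249,43))):
    print(nm,(pix2w(d,[c[:2]],.028)*1000).round(1))
E
```

```text
rim [[413.9, 195.0], [404.4, 306.8], [516.1, 316.9]] centre [465. 256.]
felt [[476.4, 213.2], [472.8, 249.0]] 36.02376758933277 centre [492.5033771  232.88855486] 95.73821841493329
body top edge [[468.9, 211.7], [464.6, 254.0]] [466.73747879 232.84625699] 42.422032150845894
UL [[441.  228.2  28. ]]
UR [[436.8 279.1  28. ]]
LR [[487.  283.5  28. ]]
```

```bash
python3 - <<'E'
from h import *
a=np.radians(5.75); Rz=np.array([[np.cos(a),-np.sin(a)],[np.sin(a),np.cos(a)]])
for c in ('wrist','scene','side'):
    d=np.load(c+'1.npy',allow_pickle=True).item(); im=d['pixels'][:,:,::-1].copy()
    S=4; 
    ctr=w2pix(d,[[.4924,.2336,.06]])[0]; x0,y0=(ctr-[50,50]).astype(int) if c!='wrist' else (250,190)
    w,h=(100,100) if c!='wrist' else (150,150)
    big=cv2.resize(im[y0:y0+h,x0:x0+w],(S*w if c=='wrist' else 400,S*h if c=='wrist' else 400),interpolation=cv2.INTER_CUBIC)
    for hw,z,col in ((.022,.028,(0,0,255)),(.022,.009,(255,0,255)),(.017,0,(255,255,0)),(.011,.07,(0,255,255))):
        P=np.array([(-1,-1),(1,-1),(1,1),(-1,1)])*hw@Rz.T+[.4924,.2336]
        p=w2pix(d,np.c_[P,np.full(4,.059+z)])
        cv2.polylines(big,[((p-[x0,y0]+.5)*4).astype(int)],True,col,1)
    cv2.imwrite('pics/ov_%s.png'%c,big)
a,b=cv2.imread('pics/ov_scene.png'),cv2.imread('pics/ov_side.png')
cv2.imwrite('pics/ov2.png',np.hstack([a,b]))
E
```

```text
(no output)
```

View pics/ov_wrist.png

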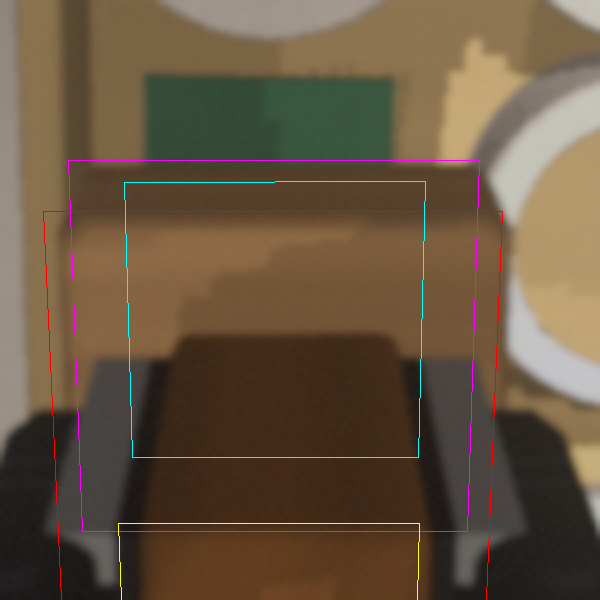

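View pics/ov2.png

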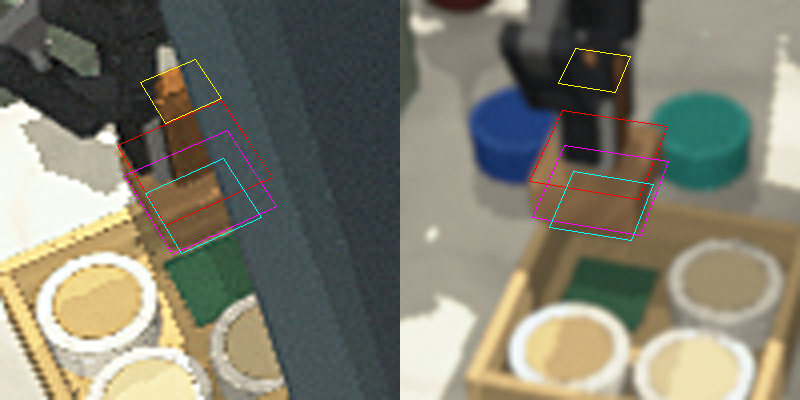

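In the wrist overlay the block body and post sit about 1–1.5 mm to the +y side of the model. The scene and side overlays agree to within calibration. The felt centre is at y = 232.9, so I'll shift -1.5 mm in y and lower.

Call:
send_rows([
  [[0,0,0],[0,-1.5,-10],1],
  [[0,0,0],[0,-1.5,-20],1],
  [[0,0,0],[0,-1.5,-28],1],
  [[0,0,0],[0,-1.5,-34],1],
  [[0,0,0],[0,-1.5,-40],1],
  [[0,0,0],[0,-1.5,-44],1],
  [[0,0,0],[0,-1.5,-47],1],
  [[0,0,0],[0,-1.5,-49.5],1],
  [[0,0,0],[0,-1.5,-51.5],1],
  [[0,0,0],[0,-1.5,-51.5],1],
])

```text
time_s: 9.18
eef_pos: [0.4921, 0.2322, 0.0422]
eef_rot: [0.0, -0.05, 0.999, 0.0]
wrist_force: [-1.1, -0.4, 2.1]
opening: 0.252
grasp_force: 59.2
```

Call:
send_rows([
  [[0,0,0],[0,0,-0.5],1],
  [[0,0,0],[0,0,-0.5],-0.2],
  [[0,0,0],[0,0,-0.5],-0.2],
  [[0,0,0],[0,0,-0.5],-0.2],
  [[0,0,0],[0,0,-0.5],-0.2],
  [[0,0,0],[0,0,10],-0.2],
  [[0,0,0],[0,0,40],-0.2],
  [[0,0,0],[0,0,90],-0.2],
  [[0,0,0],[-20,0,130],-0.2],
  [[0,0,0],[-40,0,150],-0.2],
])

```text
time_s: 10.42
eef_pos: [0.4528, 0.2324, 0.1953]
eef_rot: [0.002, -0.05, 0.999, 0.0]
wrist_force: [-0.2, 0.3, -0.7]
opening: 0.595
grasp_force: 0.0
```

Call:
send_rows([
  [[0,0,0],[0,0,20],-0.2],
  [[0,0,0],[-20,0,30],-0.2],
  [[0,0,0],[-20,0,30],-0.2],
])

```text
time_s: 10.8
eef_pos: [0.4318, 0.2324, 0.2234]
eef_rot: [0.001, -0.05, 0.999, 0.0]
wrist_force: [1.1, -0.3, -0.2]
opening: 0.596
grasp_force: 0.0
```

```bash
python3 - <<'E'
from h import *
o=telemetry.get_obs();print(o['time_s'],o['eef_pos'],o['opening'])
ds=[]
for c in ('wrist','side'):
    d=shot(c,c+'2.png')
    for t in ('block_medium','tin_a','block_small','block_large'):
        print(c,t,[(np.round(r['xyz'],3).tolist(),round(r['conf'],2)) for r in spotter.landmark_of(t,c)][:4])
    im=d['pixels'][:,:,::-1].copy()
    a=np.radians(5.75); Rz=np.array([[np.cos(a),-np.sin(a)],[np.sin(a),np.cos(a)]])
    p0=w2pix(d,[[.465,.256,.03]])[0]; h=90 if c=='wrist' else 65
    x0,y0=np.maximum((p0-h).astype(int),0); S=400/(2*h)
    big=cv2.resize(im[y0:y0+2*h,x0:x0+2*h],None,fx=S,fy=S,interpolation=cv2.INTER_CUBIC)
    for hw,z in ((.022,.036),(.011,.078)):
        P=np.array([(-1,-1),(1,-1),(1,1),(-1,1)])*hw@Rz.T+[.4925,.233]
        cv2.polylines(big,[((w2pix(d,np.c_[P,np.full(4,z)])-[x0,y0]+.5)*S).astype(int)],True,(0,0,255),1)
    ds.append(cv2.resize(big,(400,400)))
cv2.imwrite('pics/fin.png',np.hstack(ds))
E
```

```text
10.8 [0.43179497 0.23241567 0.22335331] 0.5964846841790054
wrist block_medium [([0.491, 0.228, 0.01], 0.96)]
wrist tin_a [([0.435, 0.275, 0.002], 0.75), ([0.442, 0.227, 0.006], 0.72), ([0.483, 0.128, -0.001], 0.57), ([0.492, 0.285, 0.006], 0.56)]
wrist block_small []
wrist block_large [([0.431, 0.013, -0.002], 0.65)]
side block_medium [([0.49, 0.23, 0.007], 0.76)]
side tin_a [([0.486, 0.131, 0.0], 0.8), ([0.437, 0.279, 0.009], 0.74), ([0.57, 0.154, 0.003], 0.64), ([0.441, 0.228, 0.005], 0.63)]
side block_small [([0.435, -0.084, -0.004], 0.72)]
side block_large [([0.438, 0.012, -0.0], 0.6)]
```

View pics/fin.png

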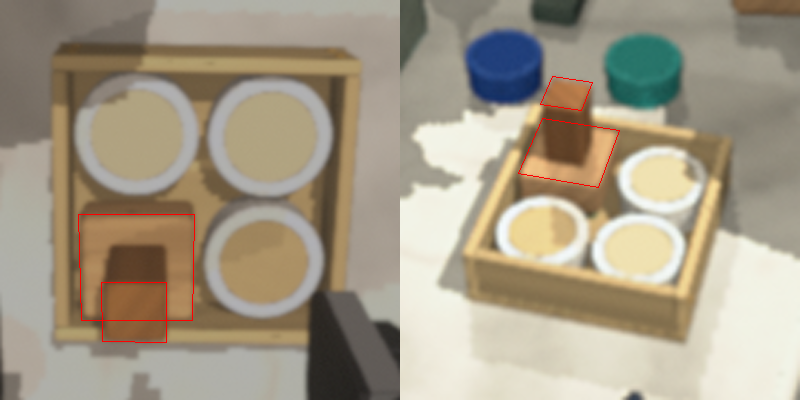

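The final picture shows the block upright in its corner, with its outlines at the expected seated height in both views (post top at (134,312) wrist and (566,93) side). The tins lie flat. Handing in.

```bash
python3 -c "
from bench import ctrl
print(ctrl.hand_in())"
```

```text
the job is handed in; nothing more can be done
None
```

The medium block stands upright on the felt in the box's empty corner, the three tins lie flat, the other two blocks were not touched, and the job is handed in at about 11 s of the 32 s allowed.

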